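# Index the blank stand and set the nut a quarter turn off its stop

## Task

Turn the round aluminium table of the wood-blank stand counter-clockwise to its next stop, so that the brass knurled nut comes out from under the grey arm to the front of the stand and the table rests in its detent. Then screw the nut down (clockwise seen from above) until it bottoms out, back it off a quarter turn, and finish while still holding the nut there in the closed gripper. Leave the green-lidded tub, the spray can and the gouge where they are.

Things in the scene. Friction and masses are not known exactly. Their poses are not given: they have to be found in the camera images.
- stand: Fixed wooden board, 270 (x) x 300 (y) x 18 mm, carrying the round table. Origin on the work surface below the table's axis. Its -x is its front (orange pointer), +y its left, where a grey post (40 x 28 mm, 147 mm from the axis) holds a fixed grey arm: 32 mm wide, reaching in to 65 mm from the axis, 160 to 179 mm above the work surface. The nut starts under this arm.
- turret (a joint): Angle (rad, counter-clockwise from above +) of the round aluminium table, 240 mm across, top 52 mm above the work surface. Three sprung detents: 0 (start, nut at the stand's left), 1.571 (next stop, nut at its front), 3.142. Leaving a stop takes up to 0.55 N m (5 to 6 N at the handle); past half way it pulls into the next stop, resting within 0.04. It is free between -0.15 and 3.3.
- turret_axis (a point): Centre of the round table's top face, on its turning axis, 52 mm above the work surface; turns with the table. The table also carries two shorter wooden blanks on pins (tops 120 mm above the work surface), 85 mm from the axis, opposite the nut and opposite the handle.
- handle_top (a point): Top centre of the upright red handle on the table, 167 mm above the work surface. Its red grip is a cylinder 24 mm across and 42 mm tall, on a 14 mm steel pin, 100 mm from the table's axis: at the stand's front at turret angle 0, at its right (-y) at 1.571. From above it is 90 degrees counter-clockwise of the nut.
- nut (a joint): Turn (rad) of the brass nut on its upright right-hand thread, growing counter-clockwise from above (loosening). 0 = bottomed out hard on its washer; 1.571 = a quarter turn back. It rises 6 mm per turn, turns stiffly (about 0.05 N m) and stays where it is left. It starts between 2.6 and 4.3; stopped at 6.0, it cannot come off.
- nut_top (a point): Top centre of the brass knurled nut, a cylinder 33 mm across and 24 mm tall with a red mark on its top; turns with it. Its axis is 85 mm from the table's axis. Bottomed out, its top is 133 mm above the work surface (up to 4 mm more at the start). A 10 mm threaded pin sticks up through it to 150 mm; under it are a washer 30 mm and a wooden blank 24 mm across.
- tub: Bystander: closed black tub with green lid, 96 mm across, 45 mm tall, loose. Origin under its centre. Not to be moved.
- can: Bystander: blue and white spray can with red cap, 56 mm across, 127 mm tall, loose, upright. Origin under its centre. Not to be moved.
- gouge: Bystander: wood-handled gouge lying along its x, handle (130 mm long, 25 mm thick) to -x, steel blade 120 mm to +x. Origin on the work surface below the brass ferrule in its middle. Not to be moved.

How it is judged:
On the way, in this order (a step that is already met when the one before it is completed fails the run):
1. the table rests in its next stop, the nut at the stand's front (value of joint turret between 1.47 and 1.67 rad), for 0.3 s.
2. the nut is screwed down until it bottoms out, the table still in that stop (value of joint nut below 0.08 rad and value of joint turret between 1.45 and 1.69 rad), for 0.1 s.
At the end, for the whole second after the job is handed in: The nut has been bottomed out and is now a quarter turn back from the bottom (1.571 rad, within 0.30 rad), the table is in its next stop (1.571 rad, within 0.10 rad), the fingers still grip the nut (more than 2 N), and the tub, can and gouge are within 20 mm of where they stood, the can upright (all of step 1 and value of joint nut between 1.27 and 1.87 rad and contact force between the fingers and nut above 2 N and distance of each of tub, can, gouge from where it was at the start of the episode below 0.02 m and angle between can's own z axis and vertical below 0.2 rad); the arm keeps its last pose, push and grip.
It fails at once if a bystander is pushed or knocked over (distance of any of tub, can, gouge from where it was at the start of the episode above 0.03 m or angle between can's own z axis and vertical above 0.5 rad).
It also fails if it takes over 64 s, if anything falls off the work surface, if the arm or the gripper's body presses on something with over 40 N, if the wrist force passes 120 N, or if a joint passes its speed limit or range.

## Robot

A 6-joint arm with a two-finger parallel gripper is mounted at the origin on the work surface. World frame = base frame: x ahead of the robot, y to its left, z up, the work surface at z = 0. Lengths are in m, angles in rad, forces in N, time in s.
With the tool pointing down it reaches from about 0.35 to 0.975 m from the base axis. Payload 4.9 kg.
Tool frame: the origin (TCP) lies at the very end of the fingers, on their centre line; the grasp point (between the pads) lies 19 mm behind it; z points along the fingers, x is the direction in which the jaws open and shut, and the axes are right-handed (so a half turn about z gives the same grasp; the last joint's range is limited). The gripper opens to 85 mm and grips with 20 to 120 N. Pads are 22 mm wide; open, the fingers measure 114 mm over their backs; the gripper's body (76 mm by 85 mm) begins 54 mm behind the grasp point. The pads swing forward as they close: fully open they stand 13 mm farther back than shut.
Start: joints at [1.057, 0.053, 1.613, -0, 1.476, -0.119], TCP at [0.24, 0.577, 0.231] pointing down, gripper open.
Joint ranges: [-3.01, 3.01], [-1.01, 2.22], [0.06, 2.58], [-1.02, 4.17], [0.09, 2.62], [-3.14, 3.14]. Speed limits (rad/s): [2.57, 2.57, 3.14, 3.14, 3.14, 3.14].

## Interface

Orientations are given as a rotation vector (axis times angle).
In Python, from station import ctrl gives the robot as it stands.
- The arm moves only by the shell command python3 -m handwheel 'ROWS' [OPENING] [FORCE]. ROWS is a JSON object of lists of equal length, an entry for each row: "offset": the shift along the world's x, y, z in units of 40 mm (1.0 is 40 mm), a list of three; "roll": the turn about the world's z in units of 6 degrees (1.0 is 6 degrees). A call has exactly 10 rows; each row is the pose to reach, as a shift and turn from the pose commanded when the call began; what a row does not reach only later rows make up. A row lasts 1/10 s, in which the tool goes at most 50 mm and 8.59 degrees, less where a joint would pass 70% of its speed; a pose out of reach is approached as far as the arm can. A call with a gripper value outside its range is refused whole. OPENING is the finger opening in mm, from 0 to 85.4, set as the call begins (- or left out, the last holds). The fingers move at their own pace and stop on an object; FORCE is the grip in N (left out, the last holds). Time passes only in rows, so rows that repeat a pose let the fingers close, or fill a call up. It gives the time, the measured TCP pose, the force and the opening at its end, in the units of the state.
- ctrl.get_obs(): the state, without advancing time (a new reading comes with each control period).
- ctrl.get_image(name): name is "scene" or "top" or "wrist"; returns a dict with "img" (400x640x3 uint8, red, green, blue), "fx", "fy", "cx", "cy" (pixels), "k1" (the pictures are not rectified: a ray, as slopes to the right and down, at radius r is drawn at 1 + k1 r^2 times it, then the intrinsics apply), "T" (4x4, takes a point from camera to world coordinates). Camera axes: x right, y down, z forward; pixel columns grow to the right and rows downward; lengths in m; the calibration is good to about 2 mm. A picture is of the moment at which its call begins. There is no depth.
- ctrl.finish_job(): hands the job in, once; it reports no verdict.
The state is a dict: "t": time; "q": joint angles; "dq": joint speeds; "effort": joint torques, N m; "tool_pos": TCP position; "tool_rot": TCP orientation; "contact_force": force on the tool from outside, world axes, zero at the start; "wrist_torque": the same for the moment, N m; "opening": finger opening in m.
Only numpy, scipy, OpenCV 4.12 (cv2) and the standard library are available. Lean on these libraries where they do the work, as an engineer would, in place of code of your own. Each camera call takes 0.05 s, during which the arm holds its last target.

## Working session

There is one attempt and no reset: what is moved stays moved. The work goes in short steps, Python scripts to look and compute and a shell command to move; the robot and the scene stay as the last step left them, time stands still between calls to the robot, and variables do not carry over. Pictures are saved under pics/ and viewed, and the job is handed in when it is done.

```bash
ls; mkdir -p pics
cat > h.py <<'E'
import numpy as np, cv2
from station import ctrl
def snap(n,f):
    d=ctrl.get_image(n); cv2.imwrite(f'pics/{f}.png',d['img'][:,:,::-1]); np.save(f'pics/{f}.npy',d,allow_pickle=True); return d
def load(f): return np.load(f'pics/{f}.npy',allow_pickle=True).item()
def ray(d,u,v):
    K=np.array([[d['fx'],0,d['cx']],[0,d['fy'],d['cy']],[0,0,1.]])
    x,y=((u-d['cx'])/d['fx'],(v-d['cy'])/d['fy'])
    rd=np.hypot(x,y); r=rd
    for _ in range(50): r=rd/(1+d['k1']*r*r)
    s=r/rd if rd>0 else 1
    T=np.array(d['T']); return T[:3,3],T[:3,:3]@np.array([x*s,y*s,1])
def plane(d,u,v,z):
    o,r=ray(d,u,v); return o+r*(z-o[2])/r[2]
def proj(d,p):
    T=np.array(d['T']); c=T[:3,:3].T@(np.array(p)-T[:3,3]); x,y=c[0]/c[2],c[1]/c[2]; k=1+d['k1']*(x*x+y*y)
    return d['fx']*x*k+d['cx'],d['fy']*y*k+d['cy']
E
python3 - <<'E'
from h import *
for n in('scene','top','wrist'):
    d=snap(n,n+'0'); print(n,d['fx'],d['k1'],np.round(d['T'],3).tolist())
o=ctrl.get_obs(); print(o)
E
```

```text
pics
scene 452.5487150999802 -0.0086842711726527 [[0.241, 0.534, -0.811, 1.589], [0.971, -0.135, 0.199, -0.325], [-0.003, -0.835, -0.55, 0.829], [0.0, 0.0, 0.0, 1.0]]
top 490.10283659765474 -0.04887636365043119 [[-0.02, -0.998, 0.057, 0.474], [-1.0, 0.02, -0.001, -0.048], [0.0, -0.057, -0.998, 1.567], [0.0, 0.0, 0.0, 1.0]]
wrist 316.39488020722763 0.017729869501704697 [[0.383, 0.881, 0.276, 0.17], [0.924, -0.366, -0.116, 0.606], [-0.001, 0.299, -0.954, 0.375], [0.0, 0.0, 0.0, 1.0]]
{'t': 0.15, 'q': array([ 1.05699266e+00,  5.32055508e-02,  1.61397352e+00,  3.22506588e-05,
        1.47602678e+00, -1.18998796e-01]), 'dq': array([-0.00040665, -0.00301219, -0.00329224, -0.00047672,  0.00179079,
       -0.00187173]), 'effort': array([ 1.62285187e-04, -3.94244421e+01, -3.70721304e+01, -1.02015374e-04,
        4.57394563e-03, -7.87745932e-06]), 'tool_pos': array([0.24014044, 0.57649369, 0.23034827]), 'tool_rot': array([ 2.61339420e+00,  1.74223104e+00, -2.28266843e-03]), 'contact_force': array([-0.42584315, -0.87548594,  0.45510691]), 'wrist_torque': array([-0.01042779, -0.01822439, -0.01003741]), 'opening': 0.08505826791181181}
```

View pics/scene0.png

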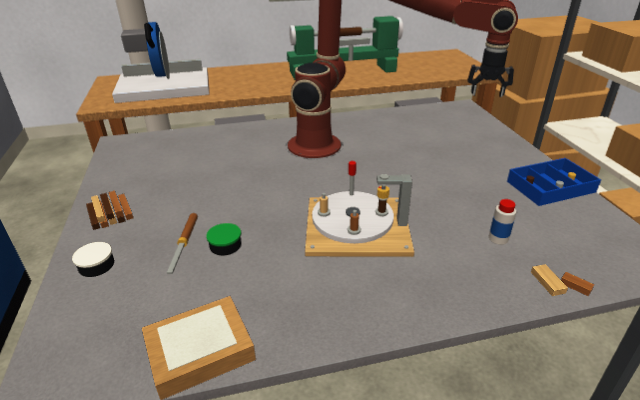

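View pics/top0.png

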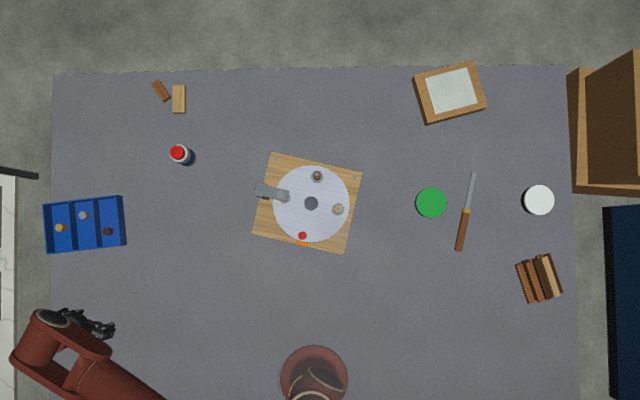

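View pics/wrist0.png

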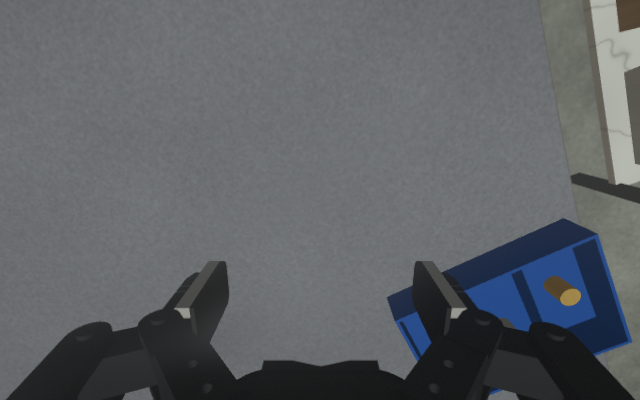

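The top view shows the round table around (311,204), the red handle at (302,236), and the grey arm at the left around (270,190). The tub, can and gouge are at (431,203), (180,154) and (466,215), all well clear. Next I'll measure positions.

Run:
```python
from h import *
d=load('top0'); im=d['img'].astype(int); hsv=cv2.cvtColor(d['img'],cv2.COLOR_RGB2HSV)
roi=np.zeros(im.shape[:2],bool); roi[140:265,240:375]=1
red=((hsv[...,0]<6)|(hsv[...,0]>174))&(hsv[...,1]>170)&(hsv[...,2]>90)&roi
n,l,s,c=cv2.connectedComponentsWithStats(red.astype(np.uint8)); print('red',s[1:],c[1:])
white=(hsv[...,1]<40)&(im.min(2)>150)&roi
w=cv2.morphologyEx(white.astype(np.uint8),cv2.MORPH_CLOSE,np.ones((9,9)))
cs,_=cv2.findContours(w,0,1); k=max(cs,key=cv2.contourArea); e=cv2.fitEllipse(cv2.convexHull(k)); print(e)
print('axis',plane(d,*e[0],.052), 'ppm')
wood=(hsv[...,0]>8)&(hsv[...,0]<28)&(hsv[...,1]>70)&roi|(w>0)
cs,_=cv2.findContours(wood.astype(np.uint8),0,1);k=max(cs,key=cv2.contourArea);r=cv2.minAreaRect(k);print('board',r)
b=cv2.boxPoints(r);print([plane(d,*p,.018).round(3).tolist() for p in b], plane(d,*r[0],.018))
for i in range(1,n):
  if s[i,4]>15: print('handle',plane(d,*c[i],.167))
d2=load('scene0');hs=cv2.cvtColor(d2['img'],cv2.COLOR_RGB2HSV)
red=((hs[...,0]<6)|(hs[...,0]>174))&(hs[...,1]>170)&(hs[...,2]>90);red[:150]=0;red[190:]=0;red[:,:330]=0;red[:,375:]=0
n,l,s,c=cv2.connectedComponentsWithStats(red.astype(np.uint8)); print('red',s[1:],c[1:])
print('grip mid',plane(d2,*c[1],.146))
for nm,x0 in(('scene0',(320,140,440,260)),('top0',(240,140,375,265))):
  a=load(nm)['img'][x0[1]:x0[3],x0[0]:x0[2],::-1];cv2.imwrite(f'pics/c_{nm}.png',cv2.resize(a,None,fx=4.5,fy=4.5,interpolation=2))
```

```text
red [[299 232   7   7  35]] [[302. 235.]]
((310.7806396484375, 203.27088928222656), (76.5486068725586, 76.91236114501953), 83.37940979003906)
axis [ 0.55144589 -0.00241905  0.052     ] ppm
board ((306.328857421875, 202.72262573242188), (94.18392944335938, 85.19573211669922), 13.324532508850098)
[[0.462, 0.19, 0.018], [0.724, 0.125, 0.018], [0.649, -0.166, 0.018], [0.388, -0.098, 0.018]] [0.55520514 0.01265321 0.018     ]
handle [0.45547498 0.02080275 0.167     ]
red [[330 150   5   4  14]
 [349 161   7  15  94]] [[331.64285714 151.        ]
 [351.86170213 167.58510638]]
grip mid [ 0.33551109 -0.01101131  0.146     ]
```

View pics/c_top0.png

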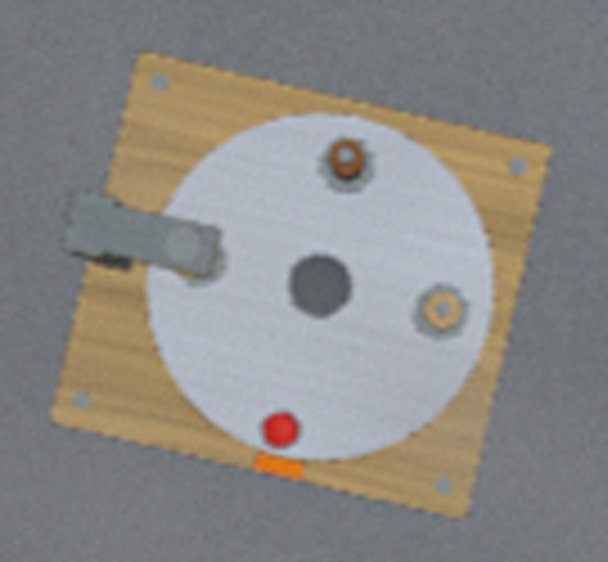

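View pics/c_scene0.png

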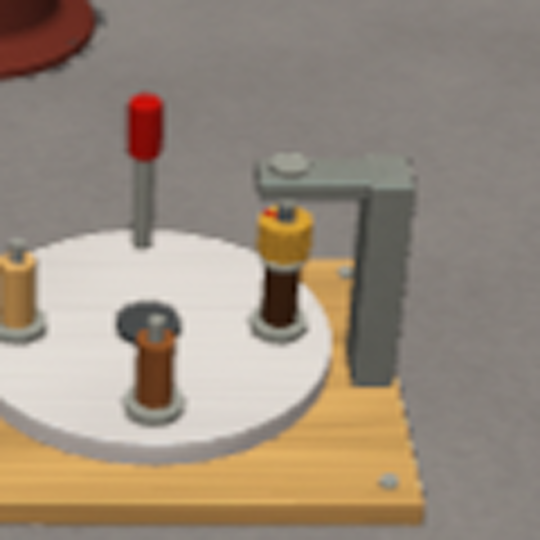

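Axis is at (0.551,-0.002), and the handle is 99 mm from it (100 expected). The handle bearing and the board edge both put the stand yaw at about -13.4°. The current jaw yaw of 67° is nearly tangential to the handle, so I'm moving over it.

```bash
python3 -m handwheel '{"offset":[[0.2,-0.5,0],[0.5,-1.3,0],[0.85,-2.2,0],[1.2,-3.1,0],[1.55,-4,0],[1.9,-4.9,0],[2.25,-5.8,0],[2.6,-6.7,0],[2.95,-7.6,0],[3.2,-8.3,0]],"roll":[0,0,0,0,0,0,0,0,0,0]}' 60
python3 -m handwheel '{"offset":[[0.35,-0.9,0],[0.7,-1.8,0],[1.05,-2.7,0],[1.4,-3.6,0],[1.7,-4.4,0],[1.95,-5,0],[2.1,-5.4,0],[2.17,-5.6,0],[2.17,-5.6,0],[2.17,-5.6,0]],"roll":[0,0,0,0,0,0,0,0,0,0]}'
python3 - <<'E'
from h import *
snap('wrist','wrist1');o=ctrl.get_obs();print(o['t'],o['tool_pos'],o['tool_rot'],o['q'],o['contact_force'])
E
```

```text
t: 1.15
tool_pos: [0.3686, 0.243, 0.231]
tool_rot: [2.614, 1.741, -0.0]
contact_force: [1.1, 0.5, 0.3]
opening: 0.0599
t: 2.15
tool_pos: [0.4549, 0.0214, 0.2311]
tool_rot: [-2.613, -1.743, 0.0]
contact_force: [-1.1, -0.2, -0.7]
opening: 0.0599
2.2 [0.45488916 0.02165378 0.23115706] [-2.61271205e+00 -1.74363196e+00  6.84926979e-05] [-1.16310693e-01 -3.72749734e-01  1.99089797e+00  3.46498426e-04
  1.52379605e+00 -1.29329852e+00] [ 0.5224213   0.6582797  -0.05193993]
```

View pics/wrist1.png

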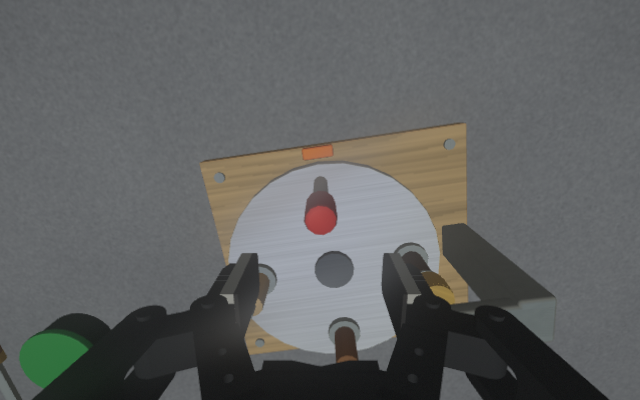

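The handle cap is at about (320,220) in the wrist view, centred between the jaws. I'll check it by ray, then descend.

```bash
python3 - <<'E'
from h import *
d=load('wrist1')
print(plane(d,320.5,220,.167), proj(d,[.4549,.0217,.167]))
print('nut top?',plane(d,437,285,.135), 'hub',plane(d,334,269,.052))
E
python3 -m handwheel '{"offset":[[0,0,-0.2],[0,0,-0.5],[0,0,-0.8],[0,0,-1.1],[0,0,-1.4],[0,0,-1.7],[0,0,-2.0],[0,0,-2.3],[0,0,-2.5],[0,0,-2.5]],"roll":[0,0,0,0,0,0,0,0,0,0]}'
```

```text
[0.4553396  0.02138618 0.167     ] (np.float64(320.67352832706626), np.float64(219.29445242212805))
nut top? [0.55987369 0.08693609 0.135     ] hub [ 0.55555357 -0.00314572  0.052     ]
t: 3.2
tool_pos: [0.4543, 0.021, 0.1296]
tool_rot: [-2.613, -1.742, 0.003]
contact_force: [-0.4, 0.4, -0.2]
opening: 0.0601
```

```bash
python3 -m handwheel '{"offset":[[0,0,0],[0,0,0],[0,0,0],[0,0,0],[0,0,0],[0,0,0],[0,0,0],[0,0,0],[0,0,0],[0,0,0]],"roll":[0,0,0,0,0,0,0,0,0,0]}' 10 30
python3 - <<'E'
from h import *
c=np.array([.5525,-.0025]); p=np.radians(166.2)
for a0,a1 in((0,45),(45,90)):
  for a in np.linspace(a0,a1,10) if 0 else a0+np.arange(1,11)*4.5:
    e=lambda x:2.5*np.array([np.cos(p+np.radians(x)),np.sin(p+np.radians(x))])
    print(a,(e(a)-e(a0)).round(2).tolist(),end=' ')
  print()
E
```

```text
t: 4.2
tool_pos: [0.4559, 0.0209, 0.1323]
tool_rot: [2.613, 1.742, 0.002]
contact_force: [-0.0, 1.1, 6.0]
opening: 0.0228
4.5 [-0.04, -0.19] 9.0 [-0.06, -0.39] 13.5 [-0.07, -0.58] 18.0 [-0.07, -0.78] 22.5 [-0.04, -0.97] 27.0 [-0.01, -1.17] 31.5 [0.05, -1.36] 36.0 [0.11, -1.54] 40.5 [0.19, -1.72] 45.0 [0.29, -1.89] 
49.5 [0.11, -0.16] 54.0 [0.23, -0.32] 58.5 [0.36, -0.46] 63.0 [0.5, -0.6] 67.5 [0.66, -0.72] 72.0 [0.82, -0.83] 76.5 [0.99, -0.93] 81.0 [1.17, -1.01] 85.5 [1.35, -1.08] 90.0 [1.54, -1.13]
```

Gripped (opening 22.8 mm against a 24 mm grip). Turning the table through the arc.

```bash
python3 -m handwheel '{"offset":[[-0.04,-0.19,0],[-0.06,-0.39,0],[-0.07,-0.58,0],[-0.07,-0.78,0],[-0.04,-0.97,0],[-0.01,-1.17,0],[0.05,-1.36,0],[0.11,-1.54,0],[0.19,-1.72,0],[0.29,-1.89,0]],"roll":[0.6,1.2,1.8,2.4,3.0,3.6,4.2,4.8,5.4,6.0]}'
python3 -c "
from h import *
o=ctrl.get_obs();print(o['q'],o['contact_force'])"
```

```text
t: 5.2
tool_pos: [0.4661, -0.054, 0.1321]
tool_rot: [-1.94, -2.467, 0.0]
contact_force: [-5.5, 4.7, 10.3]
opening: 0.023
[-2.74801906e-01 -2.48282619e-01  2.06228682e+00  1.10370840e-03
  1.33070772e+00 -2.08364516e+00] [-5.48884745  4.66350932 10.29108562]
```

```bash
python3 -m handwheel '{"offset":[[0.11,-0.16,0],[0.23,-0.32,0],[0.36,-0.46,0],[0.5,-0.6,0],[0.66,-0.72,0],[0.82,-0.83,0],[0.99,-0.93,0],[1.17,-1.01,0],[1.35,-1.08,0],[1.54,-1.13,0]],"roll":[0.6,1.2,1.8,2.4,3.0,3.6,4.2,4.8,5.4,6.0]}'
python3 -m handwheel '{"offset":[[0,0,0],[0,0,0],[0,0,0],[0,0,0],[0,0,0],[0,0,0],[0,0,0],[0,0,0],[0,0,0],[0,0,0]],"roll":[0,0,0,0,0,0,0,0,0,0]}' 60
python3 - <<'E'
from h import *
snap('top','top2');o=ctrl.get_obs();print(o['q'],o['tool_pos'],o['contact_force'])
a=load('top2')['img'][140:265,240:375,::-1];cv2.imwrite(f'pics/c_top2.png',cv2.resize(a,None,fx=4.5,fy=4.5,interpolation=2))
E
```

```text
t: 6.2
tool_pos: [0.5278, -0.1003, 0.1319]
tool_rot: [-1.084, -2.946, 0.003]
contact_force: [-4.8, 0.8, 7.9]
opening: 0.023
t: 7.2
tool_pos: [0.5284, -0.0999, 0.1313]
tool_rot: [1.09, 2.946, 0.0]
contact_force: [-0.9, 0.2, -0.3]
opening: 0.06
[-3.25295035e-01 -7.22367743e-02  1.90871795e+00 -1.66977785e-05
  1.30510475e+00 -2.75792525e+00] [ 0.52837995 -0.09990812  0.13130427] [-0.71718115 -0.68737146  0.52497292]
```

View pics/c_top2.png

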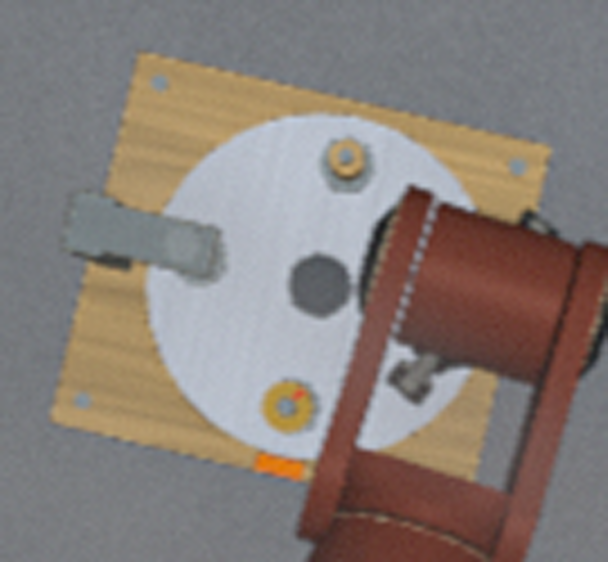

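The nut is now at the front in the top view (full-image about (304,230)), with its red mark up-right. I'll lift, move above it and measure.

```bash
python3 -m handwheel '{"offset":[[0,0,0.3],[0,0,0.7],[0,0,1.1],[0,0,1.5],[0,0,1.9],[0,0,2.3],[0,0,2.4],[0,0,2.4],[0,0,2.4],[0,0,2.4]],"roll":[0,0,0,0,0,0,0,0,0,0]}' 60
python3 -m handwheel '{"offset":[[-0.1,0.3,0],[-0.3,0.7,0],[-0.5,1.1,0],[-0.7,1.5,0],[-0.9,1.9,0],[-1.1,2.3,0],[-1.3,2.7,0],[-1.45,2.95,0],[-1.45,2.95,0],[-1.45,2.95,0]],"roll":[0,0,0,0,0,0,0,0,0,0]}' 60
python3 - <<'E'
from h import *
d=snap('wrist','wrist3');o=ctrl.get_obs();print(o['t'],o['q'],o['tool_pos'],o['tool_rot'])
t=load('top2')
for nm,dd,roi in(('top',t,(290,215,320,245)),('wrist',d,(200,100,440,340))):
  h=cv2.cvtColor(dd['img'],cv2.COLOR_RGB2HSV);m=(h[...,0]>17)&(h[...,0]<30)&(h[...,1]>150)
  z=np.zeros_like(m);z[roi[1]:roi[3],roi[0]:roi[2]]=1;m&=z
  n,l,s,c=cv2.connectedComponentsWithStats(m.astype(np.uint8))
  i=1+s[1:,4].argmax(); print(nm,s[i],c[i],plane(dd,*c[i],.135))
E
```

```text
t: 8.25
tool_pos: [0.5278, -0.0997, 0.226]
tool_rot: [-1.09, -2.944, 0.0]
contact_force: [-0.2, -0.2, 0.1]
opening: 0.0598
t: 9.25
tool_pos: [0.4704, 0.0182, 0.2275]
tool_rot: [1.089, 2.946, -0.0]
contact_force: [-0.3, 0.6, -0.4]
opening: 0.0599
9.3 [-1.19979533e-01 -3.28624876e-01  1.96364245e+00 -3.69118380e-04
  1.50612248e+00 -2.55252026e+00] [0.47053625 0.0179064  0.22743779] [ 1.09037329e+00  2.94574046e+00 -3.97473290e-04]
top [299 226  10   9  42] [303.33333333 230.23809524] [0.46884801 0.01823974 0.135     ]Traceback (most recent call last):
  File "<stdin>", line 8, in <module>
ValueError: attempt to get argmax of an empty sequence
```

View pics/wrist3.png

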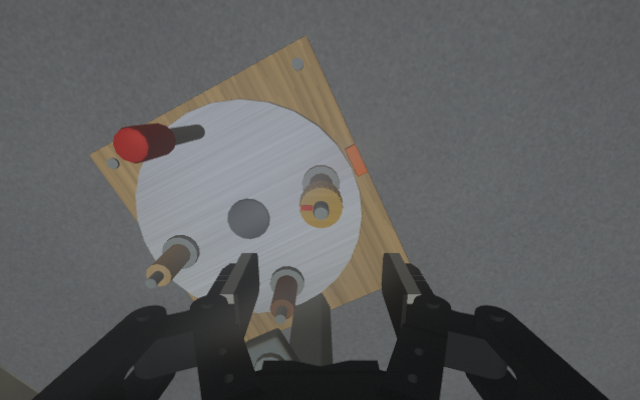

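Run:
```python
from h import *
d=load('wrist3')
n=plane(d,320.5,206.5,.135);h=plane(d,131,145,.167);c=plane(d,248.5,218,.052);print(n,h,c)
print('nut turret',np.degrees(np.arctan2(*(n-c)[:2][::-1])),np.hypot(*(n-c)[:2]),'handle',np.degrees(np.arctan2(*(h-c)[:2][::-1])),np.hypot(*(h-c)[:2]))
m=plane(d,305,208,.135);print('mark yaw',np.degrees(np.arctan2(*(m-n)[:2][::-1])))
```

```text
[0.46975734 0.01792095 0.135     ] [ 0.52818635 -0.09961491  0.167     ] [ 0.55425209 -0.00213987  0.052     ]
nut turret 166.6440687995832 0.08684353716223704 handle -104.97114249852007 0.1008999849813133
mark yaw -34.6893694435182
```

Nut at (0.4697,0.018) from both views, 85 mm radius, and the handle and nut bearings both say the table is in its stop. Descending to grip the nut.

```bash
python3 -m handwheel '{"offset":[[0,0,-0.2],[-0.02,0,-0.6],[-0.02,0,-1.0],[-0.02,0,-1.4],[-0.02,0,-1.8],[-0.02,0,-2.2],[-0.02,0,-2.6],[-0.02,0,-2.9],[-0.02,0,-3.05],[-0.02,0,-3.05]],"roll":[0,0,0,0,0,0,0,0,0,0]}' 60
python3 -m handwheel '{"offset":[[0,0,0],[0,0,0],[0,0,0],[0,0,0],[0,0,0],[0,0,0],[0,0,0],[0,0,0],[0,0,0],[0,0,0]],"roll":[0,0,0,0,0,0,0,0,0,0]}' 20 40
python3 -c "
from h import *
o=ctrl.get_obs();print(o['q'],o['contact_force'],o['wrist_torque'],o['tool_pos'],o['tool_rot'])"
```

```text
t: 10.3
tool_pos: [0.4686, 0.0181, 0.1037]
tool_rot: [-1.09, -2.944, 0.001]
contact_force: [0.0, -0.0, 0.5]
opening: 0.0601
t: 11.3
tool_pos: [0.47, 0.0181, 0.1061]
tool_rot: [1.09, 2.945, 0.001]
contact_force: [-3.2, 1.0, 5.5]
opening: 0.032
[-1.19914775e-01 -2.16378219e-01  2.08211064e+00  1.68395641e-04
  1.27489087e+00 -2.55267138e+00] [-3.19206333  0.97303826  5.45006501] [ 0.1519269   0.34552479 -0.01854695] [0.47001884 0.01814812 0.10610441] [1.09003079e+00 2.94546243e+00 5.99765205e-04]
```

```bash
python3 -m handwheel '{"offset":[[0,0,0],[0,0,-0.01],[0,0,-0.01],[0,0,-0.01],[0,0,-0.02],[0,0,-0.02],[0,0,-0.02],[0,0,-0.02],[0,0,-0.03],[0,0,-0.03]],"roll":[-0.6,-1.8,-3,-4.2,-5.4,-6.6,-7.8,-9,-10,-10]}'
cat > st.py <<'E'
from h import *
from scipy.spatial.transform import Rotation as R
o=ctrl.get_obs();x=R.from_rotvec(o['tool_rot']).as_matrix()[:,0]
print('t',o['t'],'yaw',np.degrees(np.arctan2(x[1],x[0])).round(1),'F',o['contact_force'].round(1),'M',o['wrist_torque'].round(3),'p',o['tool_pos'].round(4),'q6',o['q'][5].round(3),o['opening'].round(4))
E
python3 st.py
```

```text
t: 12.3
tool_pos: [0.4701, 0.018, 0.1051]
tool_rot: [2.419, 2.004, 0.001]
contact_force: [-2.5, 0.7, 5.9]
opening: 0.0316Traceback (most recent call last):
  File "st.py", line 4, in <module>
    print('t',o['t'],'yaw',np.degrees(np.arctan2(x[1],x[0])).round(1),'F',o['contact_force'].round(1),'M',o['wrist_torque'].round(3),'p',o['tool_pos'].round(4),'q6',o['q'][5].round(3),o['opening'].round(4))
                                                                                                                                                                                        ^^^^^^^^^^^^^^^^^^
AttributeError: 'float' object has no attribute 'round'
```

```bash
sed -i "s/o\['opening'\].round(4)/round(o['opening'],4)/" st.py; python3 st.py; python3 -m handwheel '{"offset":[[0,0,0],[0,0,-0.01],[0,0,-0.01],[0,0,-0.01],[0,0,-0.02],[0,0,-0.02],[0,0,-0.02],[0,0,-0.02],[0,0,-0.03],[0,0,-0.03]],"roll":[-0.6,-1.8,-3,-4.2,-5.4,-6.6,-7.8,-9,-10,-10]}' ;python3 st.py
```

```text
t 12.3 yaw 79.3 F [-2.5  0.7  5.9] M [ 0.029  0.41  -0.004] p [0.4701 0.018  0.1051] q6 -1.504 0.0316
t: 13.3
tool_pos: [0.47, 0.0181, 0.104]
tool_rot: [3.097, 0.526, 0.001]
contact_force: [-3.7, 1.1, 7.6]
opening: 0.032
t 13.3 yaw 19.3 F [-3.7  1.1  7.6] M [ 0.067  0.603 -0.041] p [0.47   0.0181 0.104 ] q6 -0.456 0.032
```

```bash
python3 -m handwheel '{"offset":[[0,0,0],[0,0,0],[0,0,0],[0,0,0],[0,0,-0.01],[0,0,-0.01],[0,0,-0.01],[0,0,-0.01],[0,0,-0.01],[0,0,-0.01]],"roll":[-0.5,-1,-1.5,-2,-2.5,-3,-3.5,-4,-4.5,-5]}' >/dev/null;python3 st.py
python3 -c "
from h import *
snap('wrist','wrist4')"
```

```text
t 14.3 yaw -10.7 F [-2.9  0.7  7.7] M [0.182 0.611 0.069] p [0.4698 0.0181 0.1035] q6 0.067 0.032
```

View pics/wrist4.png

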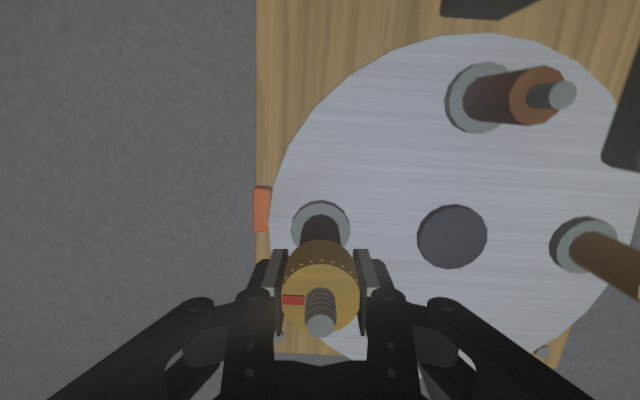

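The wrist view shows the nut between the pads with the red mark at (292,300). That is the same side as before gripping, so the nut is turning with the gripper without slip. 150° turned so far, moment +0.07 N m; continuing.

```bash
for i in 1; do python3 -m handwheel '{"offset":[[0,0,0],[0,0,0],[0,0,0],[0,0,0],[0,0,-0.01],[0,0,-0.01],[0,0,-0.01],[0,0,-0.01],[0,0,-0.01],[0,0,-0.01]],"roll":[-0.5,-1,-1.5,-2,-2.5,-3,-3.5,-4,-4.5,-5]}' >/dev/null;python3 st.py; done
```

```text
t 15.35 yaw -40.7 F [-3.5  1.8  6.1] M [0.225 0.655 0.058] p [0.4697 0.0182 0.103 ] q6 0.591 0.0319
```

```bash
python3 -m handwheel '{"offset":[[0,0,0],[0,0,0],[0,0,0],[0,0,0],[0,0,-0.01],[0,0,-0.01],[0,0,-0.01],[0,0,-0.01],[0,0,-0.01],[0,0,-0.01]],"roll":[-0.4,-0.8,-1.2,-1.6,-2,-2.4,-2.8,-3.2,-3.6,-4]}' >/dev/null;python3 st.py
```

```text
t 16.35 yaw -64.7 F [-4.6  2.   7.6] M [0.245 0.69  0.037] p [0.4697 0.0183 0.1026] q6 1.009 0.0318
```

```bash
python3 -m handwheel '{"offset":[[0,0,0],[0,0,0],[0,0,0],[0,0,0],[0,0,0],[0,0,0],[0,0,-0.01],[0,0,-0.01],[0,0,-0.01],[0,0,-0.01]],"roll":[-0.3,-0.6,-0.9,-1.2,-1.5,-1.8,-2.1,-2.4,-2.7,-3]}' >/dev/null;python3 st.py
```

```text
t 17.35 yaw -82.7 F [-3.   1.7  7.4] M [ 0.385  0.687 -0.008] p [0.4697 0.0184 0.1023] q6 1.323 0.0317
```

```bash
python3 -m handwheel '{"offset":[[0,0,0],[0,0,0],[0,0,0],[0,0,0],[0,0,0],[0,0,0],[0,0,-0.01],[0,0,-0.01],[0,0,-0.01],[0,0,-0.01]],"roll":[-0.2,-0.4,-0.6,-0.8,-1,-1.2,-1.4,-1.6,-1.8,-2]}' >/dev/null;python3 st.py
cat > mk.py <<'E'
from h import *
import sys
f=sys.argv[1];d=snap('wrist',f);h=cv2.cvtColor(d['img'],cv2.COLOR_RGB2HSV)
red=((h[...,0]<6)|(h[...,0]>174))&(h[...,1]>150)&(h[...,2]>60);z=np.zeros_like(red);z[260:350,275:365]=1
n,l,s,c=cv2.connectedComponentsWithStats((red&z).astype(np.uint8));print(s[1:].tolist(),c[1:].round(1).tolist())
cv2.imwrite('pics/c_'+f+'.png',cv2.resize(d['img'][230:370,240:400,::-1],None,fx=4,fy=4))
E
python3 mk.py wrist5
python3 - <<'E'
from h import *
d=load('wrist4');h=cv2.cvtColor(d['img'],cv2.COLOR_RGB2HSV)
red=((h[...,0]<6)|(h[...,0]>174))&(h[...,1]>150)&(h[...,2]>60);z=np.zeros_like(red);z[260:350,275:365]=1
n,l,s,c=cv2.connectedComponentsWithStats((red&z).astype(np.uint8));print(s[1:].tolist(),c[1:].round(1).tolist())
E
```

```text
t 18.35 yaw -94.7 F [-5.6  2.7  9.1] M [0.403 0.734 0.039] p [0.4697 0.0184 0.102 ] q6 1.532 0.0318
[[283, 296, 6, 4, 11], [288, 297, 16, 8, 90], [283, 301, 1, 1, 1], [285, 300, 2, 2, 3], [285, 303, 1, 1, 1]] [[285.1, 297.3], [296.9, 300.6], [283.0, 301.0], [285.3, 300.7], [285.0, 303.0]]
[[283, 296, 21, 9, 162]] [[293.0, 300.0]]
```

View pics/c_wrist5.png

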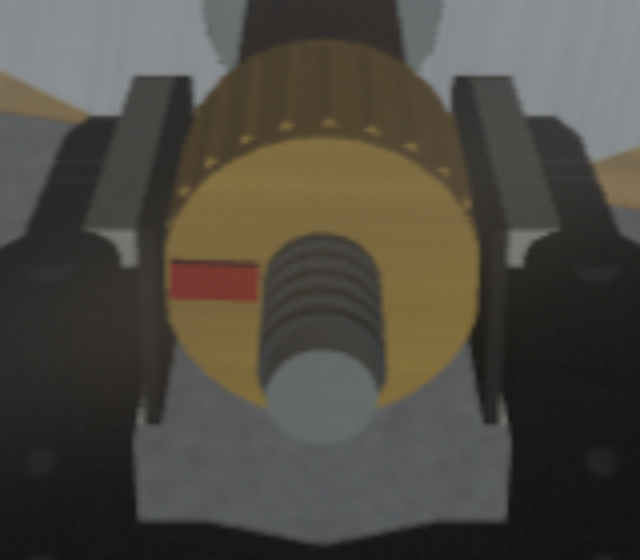

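Mark still at the same place relative to the gripper (no slip) after 234°; not bottomed yet, so a bit further.

```bash
python3 -m handwheel '{"offset":[[0,0,0],[0,0,0],[0,0,0],[0,0,0],[0,0,0],[0,0,0],[0,0,-0.01],[0,0,-0.01],[0,0,-0.01],[0,0,-0.01]],"roll":[-0.2,-0.4,-0.6,-0.8,-1,-1.2,-1.4,-1.6,-1.8,-2]}' >/dev/null;python3 st.py; python3 mk.py wrist6
```

```text
t 19.4 yaw -106.5 F [-2.7 11.8  7.4] M [1.96  0.347 1.045] p [0.4703 0.0206 0.1019] q6 1.739 0.0318
[[293, 298, 1, 1, 1], [295, 298, 1, 1, 1], [298, 298, 2, 1, 2], [301, 298, 2, 2, 2], [285, 301, 1, 1, 1], [287, 301, 1, 1, 1], [296, 300, 1, 1, 1], [294, 301, 9, 5, 20], [300, 300, 1, 1, 1], [289, 303, 3, 2, 4], [287, 304, 1, 1, 1]] [[293.0, 298.0], [295.0, 298.0], [298.5, 298.0], [301.5, 298.5], [285.0, 301.0], [287.0, 301.0], [296.0, 300.0], [298.8, 303.1], [300.0, 300.0], [290.0, 303.2], [287.0, 304.0]]
```

View pics/c_wrist6.png

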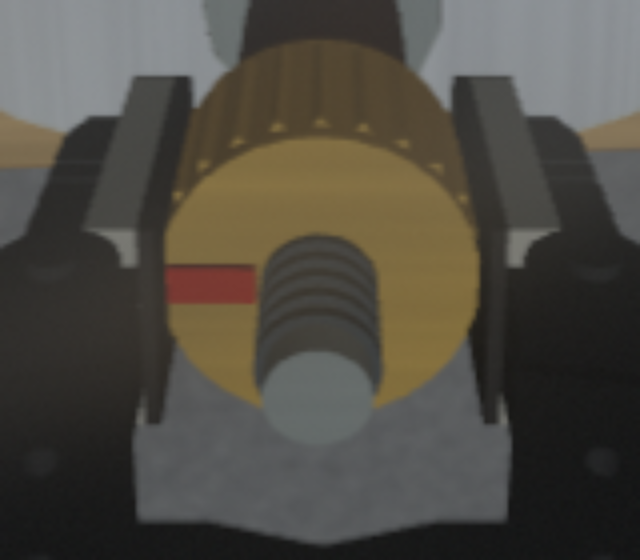

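The moment jumped from 0.04 to 1.05 N m and the knurl has slipped a few degrees in the pads, so the nut has bottomed out at about 4.2–4.3 rad, within the stated range. Holding briefly.

```bash
python3 -m handwheel '{"offset":[[0,0,0],[0,0,0],[0,0,0],[0,0,0],[0,0,0],[0,0,0],[0,0,0],[0,0,0],[0,0,0],[0,0,0]],"roll":[0,0,0,0,0,0,0,0,0,0]}' >/dev/null;python3 st.py; python3 mk.py wrist7
python3 - <<'E'
from h import *
d=load('wrist7');o=plane(d,0,0,0)
im=d['img'];cv2.imwrite('pics/w7.png',im[:,:,::-1]); snap('top','top7')
E
```

```text
t 20.45 yaw -106.5 F [-3.9  7.6  8.5] M [1.085 0.491 0.485] p [0.4702 0.0197 0.1018] q6 1.74 0.0317
[[299, 299, 4, 3, 6], [285, 302, 1, 1, 1], [289, 303, 4, 3, 6], [295, 302, 1, 1, 1], [294, 302, 10, 4, 26]] [[300.2, 299.7], [285.0, 302.0], [290.7, 304.0], [295.0, 302.0], [299.1, 303.9]]
```

View pics/w7.png

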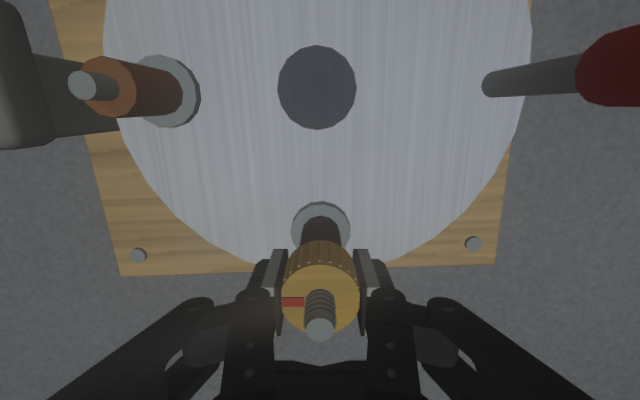

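The nut is held and bottomed (moment now 0.49 N m); the table hub, post blank and handle are where they should be. Backing off a quarter turn.

```bash
python3 -m handwheel '{"offset":[[0,0,0],[0,0,0],[0,0,0],[0,0,0.01],[0,0,0.01],[0,0,0.01],[0,0,0.01],[0,0,0.02],[0,0,0.02],[0,0,0.02]],"roll":[0.4,1.2,2,2.8,3.6,4.4,5.2,6,6.8,7.5]}' >/dev/null;python3 st.py
python3 -m handwheel '{"offset":[[0,0,0],[0,0,0],[0,0,0],[0,0,0.01],[0,0,0.01],[0,0,0.01],[0,0,0.01],[0,0,0.02],[0,0,0.02],[0,0,0.02]],"roll":[0.8,1.6,2.4,3.2,4,4.8,5.6,6.4,7.2,7.8]}' >/dev/null;python3 st.py; python3 mk.py wrist8
```

```text
t 21.55 yaw -61.4 F [-5.1  0.7  9.2] M [ 0.181  0.799 -0.072] p [0.4698 0.0181 0.1025] q6 0.952 0.0319
t 22.55 yaw -14.7 F [-3.7  0.   9.4] M [ 0.123  0.726 -0.041] p [0.4698 0.0181 0.1033] q6 0.136 0.0322
[[283, 298, 21, 8, 165]] [[292.9, 301.5]]
```

View pics/c_wrist8.png

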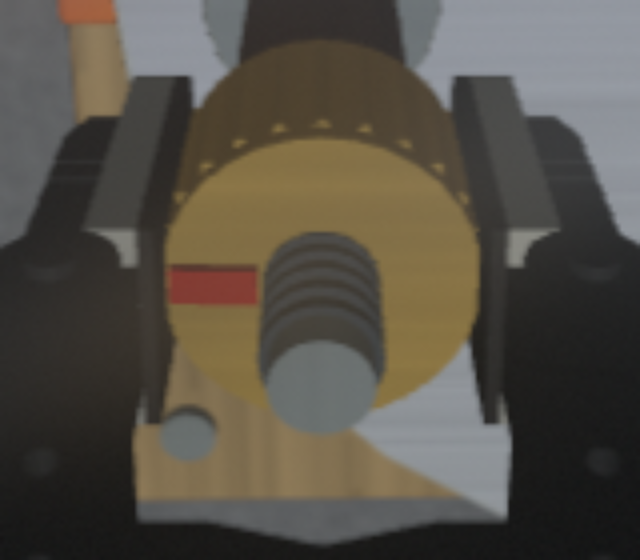

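View pics/wrist8.png

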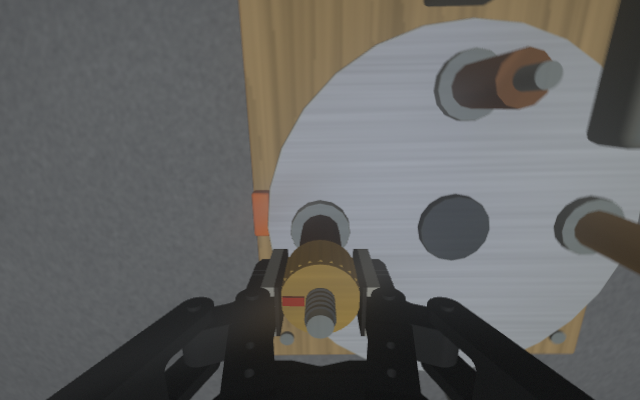

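The gripper yawed back 91.8° and the nut rose 1.5 mm. The mark at (293,301) moved with the gripper, and the nut centre is back at its detent position. Last check is the bystanders.

```bash
python3 - <<'E'
from h import *
a=load('top0');b=snap('top','top9')
A=a['img'].astype(int);B=b['img'].astype(int)
for n,(x0,y0,x1,y1) in dict(tub=(410,185,450,220),can=(165,138,198,170),gouge=(450,168,480,255)).items():
  print(n,np.abs(A-B)[y0:y1,x0:x1].max(2).mean().round(2),(np.abs(A-B)[y0:y1,x0:x1].max(2)>40).sum())
E
python3 st.py
python3 -m handwheel '{"offset":[[0,0,0],[0,0,0],[0,0,0],[0,0,0],[0,0,0],[0,0,0],[0,0,0],[0,0,0],[0,0,0],[0,0,0]],"roll":[0,0,0,0,0,0,0,0,0,0]}' >/dev/null; python3 st.py
python3 -c "
from h import *
print(ctrl.finish_job())"
```

```text
tub 5.14 0
can 5.23 0
gouge 4.81 0
t 22.65 yaw -14.8 F [-3.6  1.   8. ] M [0.227 0.722 0.064] p [0.4699 0.0181 0.1033] q6 0.138 0.0318
t 23.65 yaw -14.8 F [-4.4  0.6  9.1] M [0.242 0.734 0.077] p [0.4699 0.0182 0.1033] q6 0.139 0.0318
the job is handed in; nothing more can be done
None
```

I turned the table to its next stop by the red handle, screwed the nut down until it bottomed out, backed it off a quarter turn, and handed the job in at 23.7 s with the nut still gripped.

- **Table:** After I let go of the handle, the nut and handle bearings both put it in the stop. When the nut bottomed, the table was pulled about 2 mm at the nut (roughly 0.03 rad). By the end the nut centre was back at its detent position.
- **Bottoming out:** It came after about 245° of turning, when the wrist moment jumped from about 0.04 to 1.05 N m and the nut slipped a few degrees in the pads. The moment between stops was noisy, so that jump is the only sign I relied on.
- **Back-off:** The gripper turned back 91.7° and rose 1.5 mm, which matches the thread. The red mark moved with the gripper to within a few degrees.
- **Grip:** It was set to 40 N, and the fingers read 31.8 mm open on the 33 mm nut.
- **Tub, can and gouge:** No visible change between the first and last top views.

No check failed or disagreed.

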